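Switch the rocking gate of the capsule sorter and feed the batch

ROBOT

A 6-joint arm with a two-finger parallel gripper is mounted at the origin on the work surface. World frame = base frame: x ahead of the robot, y to its left, z up, the work surface at z = 0. Lengths are in m, angles in rad, forces in N, time in s.
With the tool pointing down it reaches from about 0.325 to 0.85 m from the base axis. Payload 15.5 kg.
Tool frame: the origin (TCP) lies on the centre line of the jaws, within the pads' length; the fingertips stand 8 mm ahead of it and the grasp point (between the pads) lies 11 mm behind it; z points along the fingers, y is the direction in which the jaws open and shut (so a half turn about z gives the same grasp; the last joint's range is limited). The gripper opens to 91 mm and grips with 3 to 60 N. Pads are 32 mm wide; open, the fingers measure 118 mm over their backs; the gripper's body (76 mm by 178 mm) begins 60 mm behind the grasp point.
Start: joints at [-1.312, 0.494, 1.345, -0, 1.302, -0.096], TCP at [0.217, -0.586, 0.222] pointing down, gripper open.
Joint ranges: [-2.91, 2.91], [-0.82, 2.16], [0.22, 2.67], [-1.22, 4.37], [0.12, 2.79], [-3.08, 3.08]. Speed limits (rad/s): [1.89, 1.89, 2.57, 3.01, 3.01, 3.01].

INTERFACE

Orientations are given as a unit quaternion [x, y, z, w].
In Python, from rig import ctrl gives the robot as it stands.
- The arm moves only by the tool jog_arm, never from a script. Its argument "plan" is a list of rows, each a list of 7 numbers: the shift along the tool's x, y, z in m, then the turn, a rotation vector about the tool's x, y, z in degrees, then the finger opening in m, from 0 to 0.0912. A call has 1 to 5 rows; each row shifts and turns the commanded pose from where the row before left it, along the tool's axes as they then stand; what a row does not reach is not made up. A row lasts 1/8 s, in which the tool goes at most 62.5 mm and 10.7 degrees, less where a joint would pass 70% of its speed; a pose out of reach is approached as far as the arm can. A call with a gripper value outside its range is refused whole. The fingers move at their own pace and stop on an object; "force" is the grip in N (left out, the last holds). Time passes only in rows, so rows that do not move let the fingers close. It gives the time, the measured TCP pose, the force and the opening at its end, in the units of the state.
- ctrl.sense(): the state, without advancing time (a new reading comes with each control period).
- ctrl.get_image(name): name is "scene" or "top"; returns the picture (480x640x3 uint8, red, green, blue); there is no depth.
- ctrl.calibration(name): a dict with "mtx" (3x3 intrinsics, pixels), "cam_to_world" (4x4, takes a point from camera to world coordinates). Camera axes: x right, y down, z forward; pixel columns grow to the right and rows downward; lengths in m; the calibration is good to about 2 mm. A picture is of the moment at which its call begins. calibration takes no time and is no camera call.
- ctrl.sign_off(): hands the job in, once; it reports no verdict.
The state is a dict: "t": time; "q": joint angles; "joint_vel": joint speeds; "tau": joint torques, N m; "eef_pos": TCP position; "orientation": TCP orientation; "wrist_force": force on the tool from outside, world axes, zero at the start; "ft_torque": the same for the moment, N m; "width": finger opening in m.
Only numpy, scipy, OpenCV 4.12 (cv2) and the standard library are available. Lean on these libraries where they do the work, as an engineer would, in place of code of your own. Each camera call takes 0.05 s, during which the arm holds its last target. There are 200 camera calls.

TASK

On the watchmaker's bench sorter the rocking gate is still tipped for the last batch. Press the red thumb pad on its raised side down with a fingertip until the gate rocks over, then gently push both watch-movement capsules along the lane so that they slide down over the gate into the other tray. Only push: pinch, lift or carry nothing, and leave the eyeglass, the bottle and the dust cover where they stand.

Things in the scene. Friction and masses are not known exactly. Their poses are not given: they have to be found in the camera images.
- sorter: Fixed grey and steel gravity sorter. Origin on the bench under the gate's pivot; x points away from the operator along the lane, y left, z up. In its frame (mm): the capsules' lane runs along y = 0 to the gate; the gate's trough is 78 wide inside (x -35 to 43), 240 long (y), floor z 100 in the middle, walls 30 high. From each gate end a 87 wide steel chute falls to a catch tray.
- gate (a joint): Tilt in rad, stops at -0.35 and 0.35. Positive: left (+y) end up, feeds the right tray; negative: right end up, feeds the left tray. Seesaw with a brass tumbler weight behind its far wall; pivot along x at sorter z 75 mm. It rests only on a stop. About 1 N down on the raised pad moves it; past level it falls over to the other stop by itself in 0.4 s. Starts on either stop (now and then still settling onto it for 0.3 s).
- pad_left (a point): Centre of the top of the gate's left red thumb pad, 38 (x) by 40 (y) mm, standing out towards the operator from the gate's left end, 61 mm before and about 96 mm left of the pivot. Moves with the gate: sorter z about 70 mm when down, 136 when up, 103 when level.
- pad_right (a point): The same for the right red thumb pad, 96 mm right of the pivot.
- lane_end (a point): Middle of the far end of the level lane deck, on its top: sorter x -83, z 135 mm. Deck: x -233 to -83, 47 mm wide between two 5 mm guide rails that rise 8 mm above it; open above and at the near end. Beyond, a 27 degree ramp with 13 mm guides falls to x -38, z 112 above the gate's middle; a capsule pushed until its rear edge passes this point slides on by itself.
- tray_left (a point): Middle of the inner floor of the left pale green catch tray: 150 by 150 mm inside, floor 6 mm above the bench, walls 39 mm above the floor, a low one on the chute side.
- tray_right (a point): The same for the right tray.
- capsule_a: Front capsule in the lane: closed round movement capsule, white with a blue lid and a brass disc, diameter 40, height 16 mm, 25 to 50 g, slippery (friction about 0.16), origin at the centre of its underside. Lies loose on the deck.
- capsule_b: Rear capsule, the same, nearer the operator. Pushed along the lane it pushes capsule a ahead of it. Behind it 13 mm or more of deck are free, then open space.
- loupe: Black watchmaker's eyeglass, diameter 36, height 30 mm, loose on the bench near the lane, origin under its centre. Leave alone.
- solvent: White bottle, diameter 50, height 95 mm, loose on the bench on the lane's other side, origin under its centre. Leave alone.
- dome: Clear dust cover, diameter 88, height 56 mm, loose just beyond the gate, origin under its centre. Leave alone.

How it is judged:
On the way, in this order (a step that is already met when the one before it is completed fails the run):
1. the gate is rocked over onto its other stop while both capsules still lie in the lane (distance of pad_left from where it was at the start of the episode above 0.037 m and (value of joint gate above 0.3 rad or value of joint gate below -0.3 rad) and x of each of capsule_a, capsule_b in the frame of sorter below -0.083 m and z of each of capsule_a, capsule_b in the frame of sorter above 0.13 m), for 0.2 s.
2. a capsule slides over the gate (distance of pad_left from where it was at the start of the episode above 0.037 m and (value of joint gate above 0.3 rad or value of joint gate below -0.3 rad) and ((x of capsule_a in the frame of sorter between -0.045 and 0.05 m and y of capsule_a in the frame of sorter between -0.115 and 0.115 m and z of capsule_a in the frame of sorter below 0.125 m) or (x of capsule_b in the frame of sorter between -0.045 and 0.05 m and y of capsule_b in the frame of sorter between -0.115 and 0.115 m and z of capsule_b in the frame of sorter below 0.125 m))), for 0.04 s.
At the end, for the whole second after the job is handed in: The gate rests within 0.05 rad of the stop opposite to where it started, and both capsules lie still inside the tray that it now feeds (distance of pad_left from where it was at the start of the episode above 0.037 m and (value of joint gate above 0.3 rad or value of joint gate below -0.3 rad) and ((value of joint gate above 0.3 rad and (x of capsule_a in the frame of tray_right between -0.076 and 0.076 m and y of capsule_a in the frame of tray_right between -0.078 and 0.078 m and z of capsule_a in the frame of tray_right below 0.045 m) and (x of capsule_b in the frame of tray_right between -0.076 and 0.076 m and y of capsule_b in the frame of tray_right between -0.078 and 0.078 m and z of capsule_b in the frame of tray_right below 0.045 m)) or (value of joint gate below -0.3 rad and (x of capsule_a in the frame of tray_left between -0.076 and 0.076 m and y of capsule_a in the frame of tray_left between -0.078 and 0.078 m and z of capsule_a in the frame of tray_left below 0.045 m) and (x of capsule_b in the frame of tray_left between -0.076 and 0.076 m and y of capsule_b in the frame of tray_left between -0.078 and 0.078 m and z of capsule_b in the frame of tray_left below 0.045 m))) and linear speed of each of capsule_a, capsule_b below 0.03 m/s); the robot touches nothing.
It fails at once if a capsule is lifted more than 22 mm above the deck (z of any of capsule_a, capsule_b in the frame of sorter above 0.157 m).
It fails at once if a capsule is carried off sideways above the gate's level ((z of capsule_a in the frame of sorter above 0.115 m and (y of capsule_a in the frame of sorter above 0.055 m or y of capsule_a in the frame of sorter below -0.055 m)) or (z of capsule_b in the frame of sorter above 0.115 m and (y of capsule_b in the frame of sorter above 0.055 m or y of capsule_b in the frame of sorter below -0.055 m))).
It fails at once if a capsule is pinched or rammed (more than 15 N from the fingers) (contact force between the fingers and capsule_a above 15 N or contact force between the fingers and capsule_b above 15 N).
It fails at once if the gate is gripped or rammed (more than 40 N) (contact force between the fingers and gate above 40 N).
It fails at once if the eyeglass, the bottle or the dust cover is moved more than 20 mm or tipped (distance of any of loupe, solvent, dome from where it was at the start of the episode above 0.02 m or angle between any of loupe, solvent, dome's own z axis and vertical above 0.25 rad).
It also fails if it takes over 58 s, if anything falls off the work surface, if the arm or the gripper's body presses on something with over 40 N, if the wrist force passes 120 N, or if a joint passes its speed limit or range.

## Working session

There is one attempt and no reset: what is moved stays moved. The work goes in short steps, Python scripts to look and compute and a tool call to move; the robot and the scene stay as the last step left them, time stands still between calls to the robot, and variables do not carry over. Pictures are saved under pics/ and viewed, about 8 in all and at most 12, crops included, and the job is handed in when it is done.

Besides the shell and the picture viewer there is one more tool, called after "Call:" as name([rows], argument=value, ...), one row to a line, values as JSON. jog_arm: Moves the arm, as the interface text tells. Its arguments: {"type":"object","properties":{"plan":{"type":"array","items":{"type":"array","items":{"type":"number"}}},"force":{"type":"number"}},"required":["plan"]}

```bash
mkdir -p pics; ls
python3 - <<'E'
from rig import ctrl
import cv2,numpy as np
np.set_printoptions(precision=4,suppress=True)
s=ctrl.sense();print(s)
for n in("scene","top"):
    im=ctrl.get_image(n);cv2.imwrite(f"pics/{n}0.png",im[:,:,::-1]);np.save(f"pics/{n}0.npy",im)
    c=ctrl.calibration(n);print(n,c["mtx"],c["cam_to_world"])
E
```

```text
pics
{'t': 0.0, 'q': array([-1.3125,  0.4942,  1.3461,  0.    ,  1.3025, -0.0955]), 'joint_vel': array([-0.0016,  0.0006,  0.0002,  0.0015, -0.    ,  0.0006]), 'tau': array([  0.0067, -87.8805, -38.1856,   0.0714,   0.0532,  -0.0001]), 'eef_pos': array([ 0.2165, -0.5859,  0.2213]), 'orientation': array([ 0.9844,  0.176 , -0.    , -0.0006]), 'wrist_force': array([ 0.2089, -0.1418, -0.1243]), 'ft_torque': array([-0.0217, -0.0062, -0.0198]), 'width': 0.09146809746097247}
scene [[474.5126   0.     315.1899]
 [  0.     474.5126 231.8306]
 [  0.       0.       1.    ]] [[ 0.8222  0.4717 -0.3186  0.8736]
 [ 0.5691 -0.6898  0.4474 -0.3502]
 [-0.0088 -0.5492 -0.8356  0.8085]
 [ 0.      0.      0.      1.    ]]
top [[508.6149   0.     322.2448]
 [  0.     508.6149 238.8371]
 [  0.       0.       1.    ]] [[-0.0023 -0.9882  0.1529  0.4808]
 [-0.9999  0.0039  0.0104  0.0333]
 [-0.0109 -0.1528 -0.9882  0.9605]
 [ 0.      0.      0.      1.    ]]
```

View pics/scene0.png

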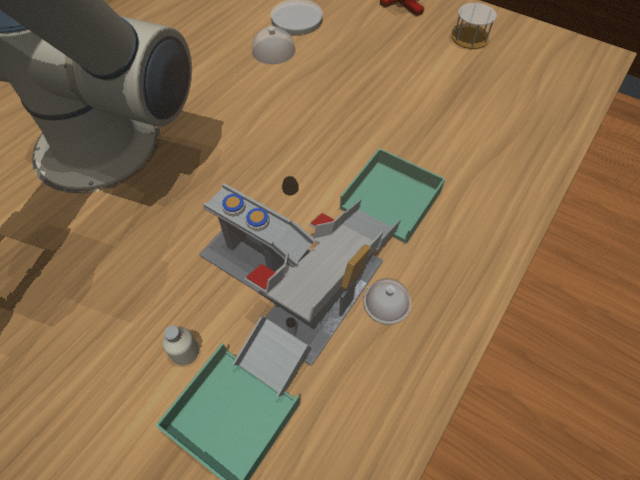

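View pics/top0.png

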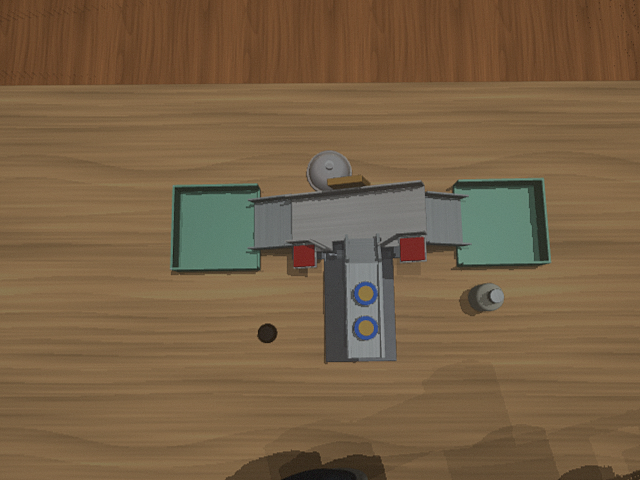

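The scene camera shows capsules at (233,203) and (257,217). The top view shows capsules at (366,293) and (366,328), the pads at (304,256) and (412,249), and the trays either side. The right pad looks larger and closer to the camera, so the right end is up and the right tray is the target.

```bash
cat > h.py <<'E'
from rig import ctrl
import cv2,numpy as np
np.set_printoptions(precision=4,suppress=True)
def ray(n,uv,z):
    c=ctrl.calibration(n);T=c["cam_to_world"];d=T[:3,:3]@np.linalg.inv(c["mtx"])@[uv[0],uv[1],1];o=T[:3,3]
    return o+d*(z-o[2])/d[2]
def tri(a,b):
    L=[]
    for n,uv in(("scene",a),("top",b)):
        c=ctrl.calibration(n);T=c["cam_to_world"];d=T[:3,:3]@np.linalg.inv(c["mtx"])@[uv[0],uv[1],1];L.append((T[:3,3],d/np.linalg.norm(d)))
    A=sum(np.eye(3)-np.outer(d,d) for o,d in L);b=sum((np.eye(3)-np.outer(d,d))@o for o,d in L)
    return np.linalg.solve(A,b)
def blobs(im,lo,hi,amin=80):
    m=cv2.inRange(cv2.cvtColor(im,cv2.COLOR_RGB2HSV),np.array(lo),np.array(hi))
    n,_,st,ce=cv2.connectedComponentsWithStats(m)
    return [(ce[i],st[i]) for i in range(1,n) if st[i][4]>=amin]
RED=((0,150,80),(8,255,255));BLUE=((105,120,60),(125,255,255));GREEN=((65,50,50),(90,200,255))
E
python3 - <<'E'
from h import *
for n in("scene","top"):
    im=np.load(f"pics/{n}0.npy")
    for k,c,z in(("red",RED,None),("blue",BLUE,.151),("green",GREEN,.006)):
        for ce,st in blobs(im,*c,amin=40):print(n,k,ce,st,ray(n,ce,z) if z else (ray(n,ce,.07),ray(n,ce,.136)))
E
```

```text
scene red [414.5372   4.9669] [406   0  18  12 121] (array([0.3957, 0.8014, 0.07  ]), array([0.4384, 0.6985, 0.136 ]))
scene red [321.4318 219.0455] [312 213  21  12 132] (array([0.5852, 0.0758, 0.07  ]), array([0.611 , 0.0377, 0.136 ]))
scene red [260.5689 275.3871] [247 265  28  24 341] (array([ 0.5649, -0.0843,  0.07  ]), array([ 0.5924, -0.1081,  0.136 ]))
scene blue [233.05   202.8429] [223 194  20  18 140] [ 0.4713 -0.029   0.151 ]
scene blue [257.0952 217.4898] [247 208  21  18 147] [ 0.5251 -0.0298  0.151 ]
scene green [392.218  196.0529] [ 341  149  103   92 3840] [0.651  0.2468 0.006 ]
scene green [227.2395 418.8073] [  156   344   143   136 10018] [ 0.6557 -0.2966  0.006 ]
top red [411.7969 248.7146] [400 237  25  24 522] (array([ 0.6003, -0.1152,  0.07  ]), array([ 0.5914, -0.1041,  0.136 ]))
top red [303.1934 255.9033] [294 246  20  21 393] (array([0.5882, 0.0764, 0.07  ]), array([0.5803, 0.0732, 0.136 ]))
top blue [365.087  293.1739] [354 282  24  23 207] [ 0.5187 -0.0258  0.151 ]
top blue [365.5991 327.783 ] [354 316  24  24 212] [ 0.4647 -0.0258  0.151 ]
top green [499.9954 224.5727] [ 453  178   98   87 6295] [ 0.6545 -0.2944  0.006 ]
top green [215.2895 229.3037] [ 170  184   90   87 6349] [0.6477 0.2475 0.006 ]
```

Call:
jog_arm([
  [0,0,0,0,0,10,0],
  [0,0,0,0,0,10,0],
  [0.03,-0.045,0,0,0,0,0],
  [0.03,-0.045,0,0,0,0,0],
  [0.03,-0.045,0,0,0,0,0],
], force=10)

```text
t: 0.72
eef_pos: [0.3065, -0.4493, 0.2216]
orientation: [1.0, 0.002, -0.0, -0.0]
wrist_force: [0.7, 0.2, -0.4]
width: 0.0442
```

Call:
jog_arm([
  [0.04,-0.045,0,0,0,0,0],
  [0.04,-0.045,0,0,0,0,0],
  [0.04,-0.045,0,0,0,0,0],
  [0.04,-0.045,0,0,0,0,0],
  [0.04,-0.045,0,0,0,0,0],
])

```text
t: 1.35
eef_pos: [0.5058, -0.2232, 0.2218]
orientation: [1.0, 0.002, -0.0, -0.0]
wrist_force: [0.1, -0.3, -0.6]
width: 0.0001
```

Call:
jog_arm([
  [0.027,-0.036,0,0,0,0,0],
  [0.027,-0.036,0,0,0,0,0],
  [0.028,-0.036,0,0,0,0,0],
  [0,0,0.03,0,0,0,0],
  [0,0,0.03,0,0,0,0],
])

```text
t: 1.98
eef_pos: [0.5866, -0.1159, 0.161]
orientation: [1.0, 0.003, 0.0, 0.0]
wrist_force: [-0.4, -0.1, -0.1]
width: 0.0001
```

Run:
```python
from h import *
a=ctrl.get_image("scene");b=ctrl.get_image("top")
o=np.hstack([cv2.resize(a[130:360,150:450],(400,307)),cv2.resize(b[130:360,200:500],(400,307))])
cv2.imwrite("pics/p1.png",o[:,:,::-1])
s=ctrl.sense();print(s["eef_pos"],s["wrist_force"])
```

```text
[ 0.5845 -0.1158  0.159 ] [0.1264 0.8314 0.2485]
```

View pics/p1.png

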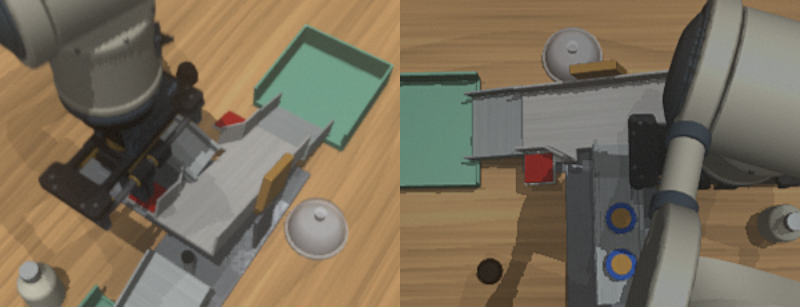

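Left half of the view: the closed fingertips are just above the right red pad, at about (145,195). Pressing down now.

Call:
jog_arm([
  [0.003,0,0.012,0,0,0,0],
  [0,0,0.012,0,0,0,0],
  [0,0,0.012,0,0,0,0],
  [0,0,0.012,0,0,0,0],
  [0,0,0.01,0,0,0,0],
])

```text
t: 2.7
eef_pos: [0.5891, -0.1165, 0.1031]
orientation: [1.0, 0.002, -0.0, -0.0]
wrist_force: [0.5, 0.5, -1.0]
width: 0.0005
```

Call:
jog_arm([
  [0,0,0.008,0,0,0,0],
  [0,0,0,0,0,0,0],
  [0,0,0,0,0,0,0],
  [0,0,0,0,0,0,0],
  [0,0,0,0,0,0,0],
])

```text
t: 3.32
eef_pos: [0.5895, -0.1165, 0.0962]
orientation: [1.0, 0.002, 0.0, 0.0]
wrist_force: [-0.3, 0.3, 0.1]
width: 0.001
```

Call:
jog_arm([
  [0,0,-0.04,0,0,0,0],
  [0,0,-0.045,0,0,0,0],
  [0,0,-0.045,0,0,0,0],
  [-0.04,0,0,0,0,0,0],
  [-0.04,0,0,0,0,0,0],
])

```text
t: 3.95
eef_pos: [0.5086, -0.1169, 0.2265]
orientation: [1.0, 0.003, 0.001, 0.0]
wrist_force: [-0.1, 0.1, 0.6]
width: 0.0007
```

Call:
jog_arm([
  [-0.04,0,0,0,0,0,0],
  [-0.04,0,0,0,0,0,0],
  [0,0,0,0,0,0,0],
])

```text
t: 4.32
eef_pos: [0.4269, -0.1169, 0.2262]
orientation: [1.0, 0.002, -0.0, -0.0]
wrist_force: [0.3, 0.2, -0.0]
width: 0.0006
```

Run:
```python
from h import *
s=ctrl.sense();print(s["eef_pos"],s["wrist_force"])
for n in("scene","top"):
    im=ctrl.get_image(n);cv2.imwrite(f"pics/{n}2.png",im[:,:,::-1])
    for k,c in(("red",RED),("blue",BLUE)):
        for ce,st in blobs(im,*c,amin=40):print(n,k,ce,st[4],ray(n,ce,.151 if k=="blue" else .07))
```

```text
[ 0.4269 -0.1169  0.2262] [ 0.274   0.1657 -0.0217]
scene red [414.5385   5.1154] 130 [0.396  0.8008 0.07  ]
scene red [316.9573 207.5128] 351 [0.5629 0.0933 0.07  ]
scene red [258.6399 301.6399] 386 [ 0.5934 -0.1258  0.07  ]
scene blue [233.049  202.8601] 143 [ 0.4713 -0.029   0.151 ]
scene blue [257.1014 217.4257] 148 [ 0.525  -0.0297  0.151 ]
top red [312.937  250.4094] 508 [0.5979 0.0592 0.07  ]
top red [416.6938 253.3111] 405 [ 0.5921 -0.1235  0.07  ]
top blue [365.1429 293.2238] 210 [ 0.5186 -0.0259  0.151 ]
top blue [365.5302 327.7767] 215 [ 0.4647 -0.0257  0.151 ]
```

View pics/scene2.png

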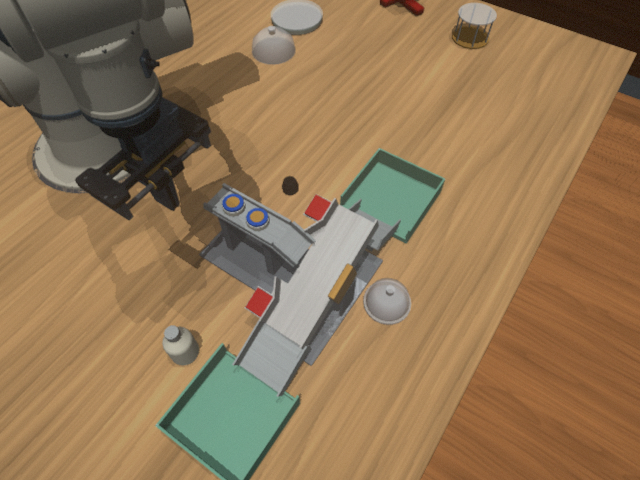

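The gate has rocked over: the right pad is down at (259,302), the left pad is up at (318,208), and the capsules haven't moved. Next I go behind capsule b.

Call:
jog_arm([
  [-0.01,-0.03,0,0,0,0,0],
  [-0.01,-0.03,0,0,0,0,0],
  [0.004,-0.03,0,0,0,0,0],
  [0,0,0.035,0,0,0,0],
  [0,0,0,0,0,0,0],
])

```text
t: 5.05
eef_pos: [0.4126, -0.0268, 0.1897]
orientation: [1.0, 0.003, -0.002, -0.0]
wrist_force: [0.3, -0.6, 0.8]
width: 0.0005
```

Call:
jog_arm([
  [0,0,0.02,0,0,0,0],
  [0,0,0.012,0,0,0,0],
  [0,0,0.009,0,0,0,0],
  [0,0,0,0,0,0,0],
])

```text
t: 5.55
eef_pos: [0.4129, -0.0275, 0.1498]
orientation: [1.0, 0.002, -0.0, -0.0]
wrist_force: [0.2, 0.6, 0.6]
width: 0.0003
```

Run:
```python
from h import *
s=ctrl.sense();print(s["eef_pos"],s["wrist_force"])
im=ctrl.get_image("scene");cv2.imwrite("pics/s3.png",cv2.resize(im[130:330,130:400],None,fx=2.5,fy=2.5)[:,:,::-1])
for ce,st in blobs(im,*BLUE,amin=40):print(ce,st[4])
```

```text
[ 0.4129 -0.0275  0.1498] [0.1571 0.5608 0.5771]
[232.8639 202.8367] 147
[257.0738 217.3624] 149
```

View pics/s3.png

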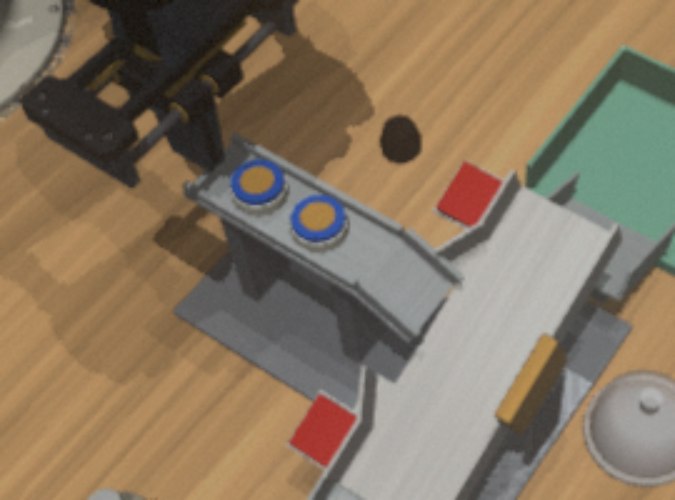

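The closed fingers stand behind capsule b at about (205,150), and both capsules and both tilted pads look right. Pushing slowly.

Call:
jog_arm([
  [0.006,0,0.002,0,0,0,0],
  [0.007,0,0,0,0,0,0],
  [0.007,0,0,0,0,0,0],
  [0.007,0,0,0,0,0,0],
  [0.007,0,0,0,0,0,0],
])

```text
t: 6.22
eef_pos: [0.4474, -0.0272, 0.1479]
orientation: [1.0, 0.002, -0.0, 0.0]
wrist_force: [0.2, 0.0, 0.8]
width: 0.0002
```

Call:
jog_arm([
  [0.008,0,0,0,0,0,0],
  [0.008,0,0,0,0,0,0],
  [0.008,0,0,0,0,0,0],
  [0.008,0,0,0,0,0,0],
  [0.008,0,0,0,0,0,0],
])

```text
t: 6.85
eef_pos: [0.4874, -0.027, 0.1479]
orientation: [1.0, 0.002, -0.0, -0.0]
wrist_force: [-1.0, 0.5, 0.9]
width: 0.0006
```

Run:
```python
from h import *
s=ctrl.sense();print(s["eef_pos"],s["wrist_force"])
im=ctrl.get_image("scene")
for ce,st in blobs(im,*BLUE,amin=40):print(ce,st[4],ray("scene",ce,.151))
```

```text
[ 0.4874 -0.027   0.1479] [-0.9629  0.4795  0.881 ]
[258.6475 219.9065] 139 [ 0.5304 -0.0322  0.151 ]
[277.1026 229.859 ] 156 [ 0.5683 -0.0307  0.151 ]
```

Call:
jog_arm([
  [0.007,0,0,0,0,0,0],
  [0.007,0,0,0,0,0,0],
  [0.007,0,0,0,0,0,0],
  [0.006,0,0,0,0,0,0],
  [0,0,0,0,0,0,0],
])

```text
t: 7.52
eef_pos: [0.5143, -0.0269, 0.1479]
orientation: [1.0, 0.002, 0.0, 0.0]
wrist_force: [0.4, 0.3, 0.6]
width: 0.0005
```

Call:
jog_arm([
  [0,0,0,0,0,0,0],
  [0,0,0,0,0,0,0],
  [0,0,0,0,0,0,0],
  [0,0,0,0,0,0,0],
  [0,0,0,0,0,0,0],
])

```text
t: 8.15
eef_pos: [0.5139, -0.0269, 0.1479]
orientation: [1.0, 0.002, -0.0, -0.0]
wrist_force: [-0.4, -0.9, 0.3]
width: 0.0006
```

Run:
```python
from h import *
s=ctrl.sense();print(s["eef_pos"],s["wrist_force"])
im=ctrl.get_image("scene");cv2.imwrite("pics/s4.png",im[:,:,::-1])
for ce,st in blobs(im,*BLUE,amin=40):print(ce,st[4],ray("scene",ce,.151),ray("scene",ce,.022))
```

```text
[ 0.5139 -0.0269  0.1479] [-0.4426 -0.8992  0.3079]
[271.6644 227.2808] 146 [ 0.5577 -0.0317  0.151 ] [0.4957 0.0308 0.022 ]
[241.3043 427.3043] 230 [ 0.7171 -0.3039  0.151 ] [ 0.6864 -0.2948  0.022 ]
```

View pics/s4.png

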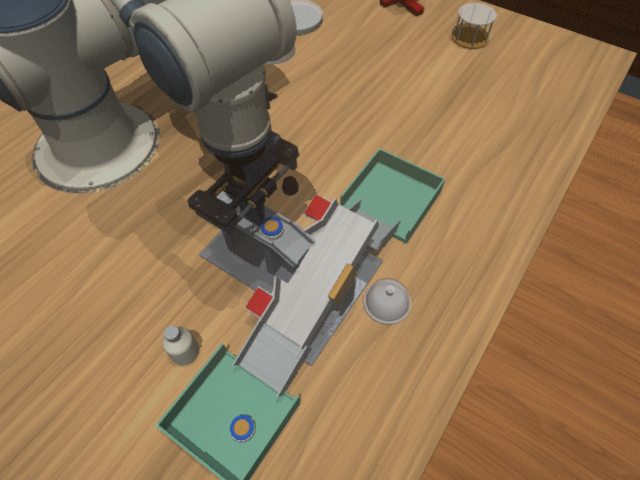

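Capsule a is in the right tray at (241,427), and b is at (272,227) near the lane end. Now pushing b over.

Call:
jog_arm([
  [0.008,0,0,0,0,0,0],
  [0.008,0,0,0,0,0,0],
  [0.008,0,0,0,0,0,0],
  [0.008,0,0,0,0,0,0],
  [0.007,0,0,0,0,0,0],
])

```text
t: 8.82
eef_pos: [0.5535, -0.0267, 0.1479]
orientation: [1.0, 0.002, 0.0, 0.0]
wrist_force: [0.5, -0.3, 0.7]
width: 0.0006
```

Call:
jog_arm([
  [0.005,0,0,0,0,0,0],
  [0,0,0,0,0,0,0],
  [0,0,0,0,0,0,0],
  [-0.01,0,-0.02,0,0,0,0],
  [-0.03,0,-0.04,0,0,0,0],
])

```text
t: 9.45
eef_pos: [0.5173, -0.0268, 0.2075]
orientation: [1.0, 0.002, -0.001, -0.0]
wrist_force: [0.8, -1.1, 1.3]
width: 0.0006
```

Call:
jog_arm([
  [-0.04,0,-0.03,0,0,0,0],
  [-0.04,0,0,0,0,0,0],
  [0,0,0,0,0,0,0],
  [0,0,0,0,0,0,0],
  [0,0,0,0,0,0,0],
])

```text
t: 10.07
eef_pos: [0.4386, -0.0273, 0.2378]
orientation: [1.0, 0.002, 0.0, -0.0]
wrist_force: [0.3, 0.0, 0.3]
width: 0.0008
```

Run:
```python
from h import *
s=ctrl.sense();print(s["eef_pos"],s["wrist_force"])
for n in("scene","top","scene"):
    im=ctrl.get_image(n)
    for k,c in(("red",RED),("blue",BLUE)):
        for ce,st in blobs(im,*c,amin=40):print(n,k,ce,st[4],ray(n,ce,.022 if k=="blue" else .07))
cv2.imwrite("pics/s5.png",im[:,:,::-1])
```

```text
[ 0.4386 -0.0273  0.2378] [0.29   0.0486 0.278 ]
scene red [414.472   4.92 ] 125 [0.3955 0.8015 0.07  ]
scene red [316.9858 207.5312] 352 [0.5629 0.0933 0.07  ]
scene red [258.6    301.6494] 385 [ 0.5934 -0.1259  0.07  ]
scene blue [252.6866 407.8848] 217 [ 0.6827 -0.2619  0.022 ]
scene blue [233.1796 440.649 ] 245 [ 0.6885 -0.3169  0.022 ]
top red [312.9783 250.4032] 506 [0.5979 0.0591 0.07  ]
top red [416.7965 253.2779] 403 [ 0.5922 -0.1237  0.07  ]
top blue [512.3557 207.7584] 149 [ 0.6836 -0.3138  0.022 ]
top blue [483.349  211.0604] 149 [ 0.6775 -0.2593  0.022 ]
scene red [414.6508   5.0556] 126 [0.3962 0.8012 0.07  ]
scene red [316.9771 207.5257] 350 [0.5629 0.0933 0.07  ]
scene red [258.6016 301.6849] 384 [ 0.5934 -0.1259  0.07  ]
scene blue [252.5421 407.9019] 214 [ 0.6826 -0.2621  0.022 ]
scene blue [233.1959 440.5878] 245 [ 0.6885 -0.3168  0.022 ]
```

View pics/s5.png

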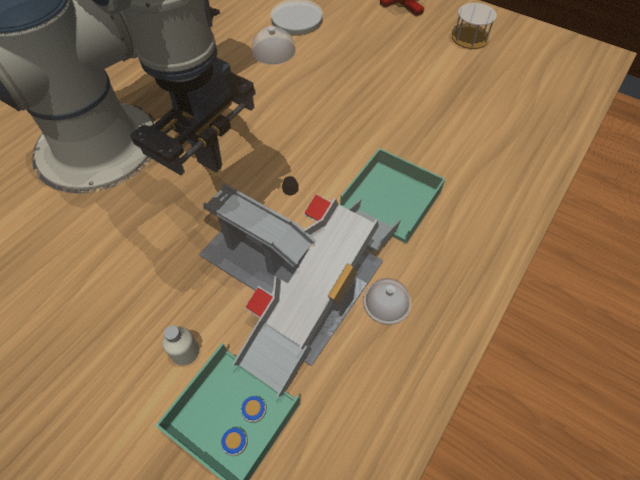

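Both capsules lie flat and still in the right tray at (253,408) and (233,441). The gate is on its new stop, and the eyeglass, bottle and dust cover are where they were.

```bash
python3 -c "
from rig import ctrl
ctrl.sign_off()"
```

```text
the job is handed in; nothing more can be done
```

The job is handed in. I pressed the raised right pad down with closed fingertips until the gate rocked over. Then I pushed both capsules along the lane at about 65 mm/s or less, and they slid over the gate into the right tray. The last measured time before hand-in was 10.1 s, plus three camera calls.

- **Capsules:** both lie in the right tray at about (0.68, -0.26) and (0.69, -0.32) m. They moved less than 0.5 mm between two scene pictures about 0.1 s apart.
- **Gate:** the right pad is down and the left pad up, unchanged since it rocked over. I judged this from the pad positions in the images; I did not measure the gate's angle directly.
- **Forces:** the wrist readings I saw stayed under about 2 N.
- **Bystanders:** the eyeglass, bottle and dust cover look unmoved in the last picture. I did not measure their positions.
- **Arm:** it stands clear of everything, about 95 mm above the lane.
- **Disagreement:** the two cameras differ by about 4–7 mm in places. This was within the margins used.

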